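# Rack the last skewer and click the retaining bar home

## Robot

A 6-joint arm with a two-finger parallel gripper is mounted at the origin on the work surface. World frame = base frame: x ahead of the robot, y to its left, z up, the work surface at z = 0. Lengths are in m, angles in rad, forces in N, time in s.
With the tool pointing down it reaches from about 0.25 to 0.775 m from the base axis. Payload 4 kg.
Tool frame: the origin (TCP) lies at the very end of the fingers, on their centre line; the grasp point (between the pads) lies 19 mm behind it; z points along the fingers, y is the line along which they close (so a half turn about z gives the same grasp; the last joint's range is limited). The gripper opens to 94 mm and grips with 3 to 60 N. Pads are 16 mm wide; open, the fingers measure 119 mm over their backs; the gripper's body (75 mm by 177 mm) begins 78 mm behind the grasp point.
Start: joints at [-0.103, 0.087, 1.371, -0, 1.684, -0.103], TCP at [0.55, -0, 0.206] pointing down, gripper open.
Joint ranges: [-3.1, 3.1], [-0.76, 2.03], [0.27, 2.55], [-1.08, 4.22], [0.17, 2.65], [-2.57, 2.57]. Speed limits (rad/s): [2.79, 2.79, 3.14, 3.14, 3.14, 3.14].

## Interface

Orientations are given as [roll, pitch, yaw] about the fixed x, y, z axes, in that order (R = Rz(yaw) Ry(pitch) Rx(roll)).
In Python, from bench import robot, vision gives the robot as it stands.
- The arm moves only by the shell command python3 -m crank 'ROWS'. ROWS is JSON, a list of rows, each a list of 3 entries, a list of its own where there are three numbers: the closure, from 0 (fully open) to 1 (shut), then the shift along the tool's x, y, z in m, then the turn, a rotation vector about the tool's x, y, z in degrees. A call has 1 to 8 rows; each row shifts and turns the commanded pose from where the row before left it, along the tool's axes as they then stand; what a row does not reach is not made up. A row lasts 1/10 s, in which the tool goes at most 50 mm and 8.59 degrees, less where a joint would pass 70% of its speed; a pose out of reach is approached as far as the arm can. A call with a gripper value outside its range is refused whole. The fingers move at their own pace and stop on an object; the grip force is fixed at half the most. Time passes only in rows, so rows that do not move let the fingers close. It gives the time, the measured TCP pose, the force, the opening and the grip force at its end, in the units of the state.
- robot.get_obs(): the state, without advancing time (a new reading comes with each control period).
- vision.snapshot(name): name is "scene" or "side" or "wrist"; returns a dict with "color" (420x560x3 uint8, red, green, blue), "z_map" (420x560 float32, m along the optical axis (not along the pixel's ray), 0 where there is no reading), "fx", "fy", "cx", "cy" (pixels), "R" (3x3) and "t" (3): a world point X has camera coordinates R X + t. Camera axes: x right, y down, z forward; pixel columns grow to the right and rows downward; lengths in m; the calibration is good to about 2 mm. A picture is of the moment at which its call begins.
- robot.close_job(): hands the job in; it is judged then, once.
The state is a dict: "time": time; "joint_positions": joint angles; "qvel": joint speeds; "joint_torque": joint torques, N m; "tool_pos": TCP position; "ee_rot": TCP orientation; "wrist_force": force on the tool from outside, world axes, zero at the start; "wrist_torque": the same for the moment, N m; "width": finger opening in m; "finger_force": force on a finger pad.
Only numpy, scipy, OpenCV 4.12 (cv2) and the standard library are available. Lean on these libraries where they do the work, as an engineer would, in place of code of your own. Each camera call takes 0.05 s, during which the arm holds its last target. There are 200 camera calls.

## Task

Lay the loose skewer flat in the free slot of the skewer rack, its ring at the same end as the others and in line with them, setting it down rather than dropping it, and let go of it. Then slide the retaining bar by its knob along its rail over the skewers until you feel its spring ball drop into the notch, and finish while still gripping the knob, holding it there at the notch so that I can fit the lock pin. Leave the other skewers, the ramekin, the pinch bowl and the spatula where they are.

Things in the scene. Friction and masses are not known exactly. Their poses are not given: they have to be found in the camera images.
- rack: fixed skewer rack: 180 x 275 mm base, two low cross bars at y = -50 and +50 mm with wire loops that leave three open-topped slots at x = -45, 0, +45 mm (14 mm wide, floor 18 mm, loop tops 32 mm above the shelf). Skewers lie in them along y, rings at the -y end. Origin: midway between the bars at shelf height. Rail: along y at x = 78 mm, y = 8 to 192 mm
- skewer_mid (a point): loose stainless skewer flat on the shelf: 8 mm square shank, tip 104 mm from this point; flat ring, 34 mm across, at the other end, its centre 93 mm from here; 90 g. This point: where it balances and is gripped, 4 mm above its underside (22 mm above the shelf in a slot; at the rack's y = 0 when in line with the others); y axis along the shank to the tip, z up
- skewer_tip (a point): point of the loose skewer's tip
- skewer_a_mid (a point): stainless skewer like the loose one, already lying in a slot of the rack (the two of them fill two of the three slots); this point is the centre of its shank's section, level with the rack's origin along the rack's y; y axis toward its tip
- skewer_b_mid (a point): stainless skewer like the loose one, already lying in a slot of the rack (the two of them fill two of the three slots); this point is the centre of its shank's section, level with the rack's origin along the rack's y; y axis toward its tip
- keeper (a joint): travel of the retaining bar along its rail in m: 0 at the outer (+y of the rack) end, growing as it slides toward the rack's -y, 0.115 at the far stop. It starts parked, clear of the skewers' tips, and slides with 1 to 2 N of friction
- keeper_knob (a point): the retaining bar's upright round black knob, 22 mm in diameter, standing 44 to 78 mm above the shelf on a steel carriage (26 mm long along the rail); this point is on its axis, 62 mm above the shelf; axes as the rack's
- keeper_bar (a point): free end of the flat steel bar (10 mm wide, 36 to 44 mm above the shelf) that runs from the carriage toward the rack's -x across all slots and passes 10 mm over lying skewers; axes as the rack's
- keeper_ball (a point): spring ball, 14 mm in diameter, under the carriage, level with the knob along the rail; it rides on the index strip and snaps into the notch, and then takes about 8 N either way to push out. Within 5 mm of the notch it draws the bar to the notch's middle if the bar is free to move
- notch (a point): the notch: a 10 mm gap in the aluminium index strip (14 mm wide, top 20 mm above the shelf) beside the rail on its +x side; this point is the middle of the gap at the strip's top. The ball is in it when knob and notch are level along the rail (the rack's y). It lies 60 to 90 mm from the joint's zero, and the rail runs on past it; axes as the rack's
- ramekin: empty white ceramic ramekin, 80 mm across, 45 mm high; origin under its centre; bystander
- bowl: small green pinch bowl, 90 mm across, 35 mm high; origin under its centre; bystander
- spatula: spatula with a flat aluminium blade and a wooden handle, lying flat; origin under its middle; bystander
Things that resemble listed ones, but are neither listed nor needed, are in the scene too. Leave any purple look-alike of the part that bears skewer_mid alone.

How it is judged:
By the outcome, as a careful person would: the job done as asked, in the order asked, and still so for the second after the job is handed in, while the arm keeps its last pose, push and grip.
It also fails if it takes over 54 s, if anything falls off the work surface, if the arm or the gripper's body presses on something with over 40 N, if the wrist force passes 120 N, or if a joint passes its speed limit or range.

## Working session

There is one attempt and no reset: what is moved stays moved. The work goes in short steps, Python scripts to look and compute and a shell command to move; the robot and the scene stay as the last step left them, time stands still between calls to the robot, and variables do not carry over. Pictures are saved under pics/ and viewed, at most 10 in all, crops included, and the job is handed in when it is done.

```bash
mkdir -p pics; ls; cat > h.py <<'E'
import numpy as np, cv2
from bench import robot, vision
def snap(n,f):
    s=vision.snapshot(n); np.savez('pics/'+f+'.npz',**{k:np.array(v) for k,v in s.items()})
    cv2.imwrite('pics/'+f+'.png',cv2.cvtColor(s['color'],cv2.COLOR_RGB2BGR)); return s
def load(f): return dict(np.load('pics/'+f+'.npz'))
def ray(s,u,v,z):  # intersect pixel ray with height z
    d=s['R'].T@np.array([(u-s['cx'])/s['fx'],(v-s['cy'])/s['fy'],1]); c=-s['R'].T@s['t']
    return c+d*(z-c[2])/d[2]
def dep(s,u,v):
    z=s['z_map'][int(round(v)),int(round(u))]
    return s['R'].T@(np.array([(u-s['cx'])/s['fx']*z,(v-s['cy'])/s['fy']*z,z])-s['t'])
def proj(s,X):
    p=s['R']@np.array(X)+s['t']; return p[0]/p[2]*s['fx']+s['cx'],p[1]/p[2]*s['fy']+s['cy']
E
python3 - <<'E'
from h import *
print(robot.get_obs())
a=snap('scene','sc0');b=snap('side','si0')
for s in(a,b): print(s['R'],-s['R'].T@s['t'],s['fx'])
E
```

```text
pics
{'time': 0.0, 'joint_positions': array([-1.03113579e-01,  8.79455416e-02,  1.37226777e+00, -2.08292292e-05,
        1.68357256e+00, -1.03102829e-01]), 'qvel': array([ 0.00083402,  0.0007152 ,  0.00051885, -0.00075634,  0.00101491,
        0.00123172]), 'joint_torque': array([ 1.28542815e-03, -3.40182602e+01, -3.02423716e+01,  7.18220207e-02,
        3.29729996e-02, -1.13141955e-04]), 'tool_pos': array([5.49450124e-01, 3.75181576e-05, 2.04302483e-01]), 'ee_rot': array([-3.13940895e+00, -2.05134428e-04,  1.57078303e+00]), 'wrist_force': array([-0.42218133, -0.21304729, -0.14842754]), 'wrist_torque': array([-0.01368967, -0.06688039, -0.00705597]), 'finger_force': 0.0, 'width': 0.09409844107840595}
[[ 0.18915355  0.98194217 -0.00324224]
 [ 0.8079907  -0.15751955 -0.56774874]
 [-0.55800714  0.10477199 -0.82319552]] [ 1.24826544 -0.21996743  1.0988048 ] 521.4391737678488
[[-0.88137758 -0.47216338 -0.01533936]
 [-0.23301267  0.462747   -0.85531883]
 [ 0.41094847 -0.75028458 -0.51787489]] [0.20118543 0.60427984 0.56475977] 386.06074139649377
```

View pics/sc0.png

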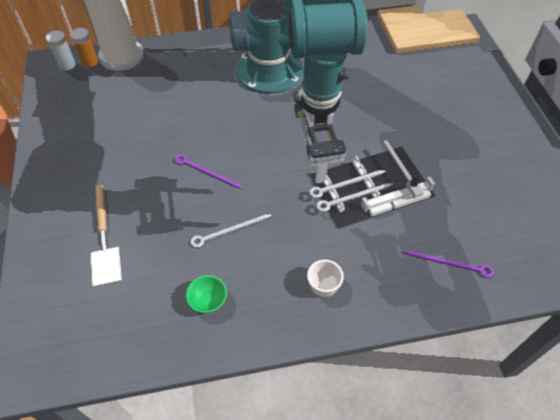

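View pics/si0.png

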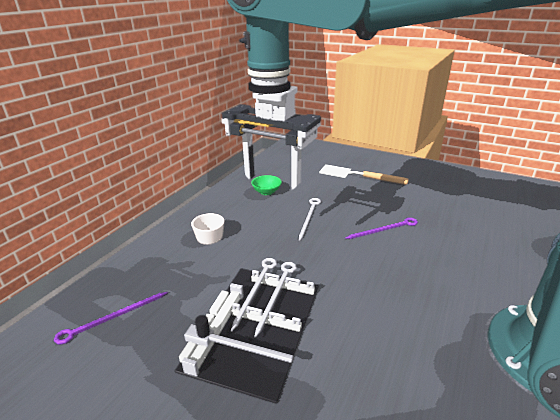

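The scene image shows the loose skewer with its ring at (197,241) and tip at (270,216). The rack is near (370,185), with two skewers on the rail side, and the purple look-alikes lie elsewhere. I'll enlarge the rack in both views.

```bash
python3 - <<'E'
from h import *
a=cv2.imread('pics/sc0.png');b=cv2.imread('pics/si0.png')
c=cv2.resize(a[140:230,300:440],None,fx=5.5,fy=5.5,interpolation=cv2.INTER_CUBIC)
cv2.imwrite('pics/c1.png',c)
d=cv2.resize(b[255:405,170:330],None,fx=4,fy=4,interpolation=cv2.INTER_CUBIC)
cv2.imwrite('pics/c2.png',d)
s=load('sc0');t=load('si0')
for n,u,v in [('ring',197,241),('tip',270,216)]: print(n,ray(s,u,v,.004))
for n,u,v in [('ring',315,202),('tip',300,239)]: print(n,ray(t,u,v,.004))
E
```

```text
ring [ 0.57639098 -0.28498743  0.004     ]
tip [ 0.53881537 -0.09709339  0.004     ]
ring [ 0.57380569 -0.28035777  0.004     ]
tip [ 0.53358471 -0.09807877  0.004     ]
```

View pics/c1.png

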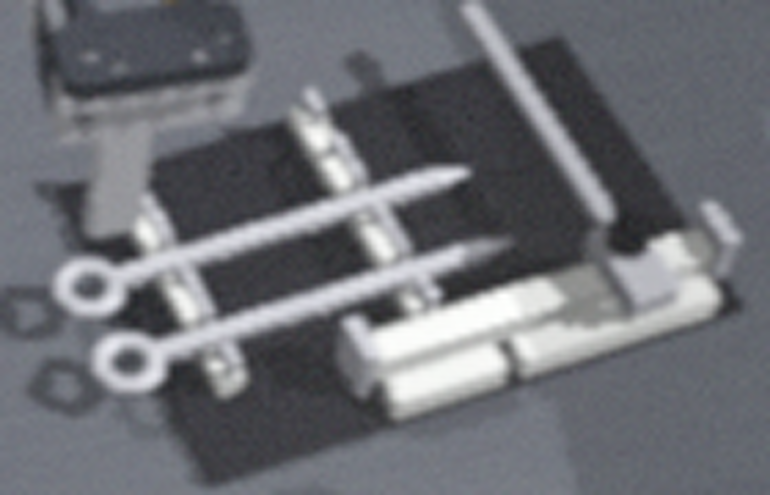

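View pics/c2.png

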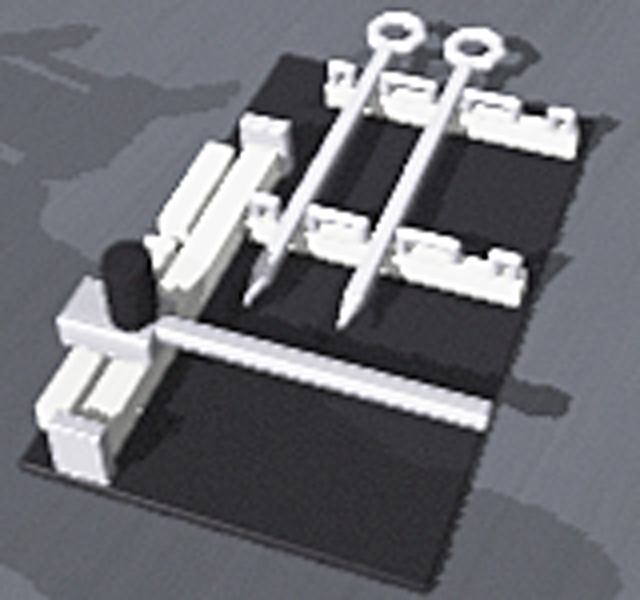

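Enlarged, both views show the two racked skewers in the x=0 and +45 slots, so the free slot is x=-45, on the robot's side. The notch gap is at c1 (512,358) and c2 (155,245), and the knob is at c2 (130,285). Next I'll fit the rack pose.

```bash
python3 - <<'E'
from h import *
from scipy.optimize import least_squares
s=load('sc0');t=load('si0')
f1=lambda u,v:(300+u/5.5,140+v/5.5); f2=lambda u,v:(170+u/4,255+v/4)
R=[(s,f1(90,288),(0,-93,22)),(s,f1(470,172),(0,104,22)),(s,f1(130,360),(45,-93,22)),(s,f1(512,240),(45,104,22)),
(t,f2(475,48),(0,-93,22)),(t,f2(343,325),(0,104,22)),(t,f2(397,35),(45,-93,22)),(t,f2(250,300),(45,104,22))]
def W(p,x): 
    c,n=np.cos(p[2]),np.sin(p[2]); x=np.array(x)/1e3
    return np.array([p[0]+c*x[0]-n*x[1],p[1]+n*x[0]+c*x[1],x[2]])
for name,sel in (('both',R),('scene',R[:4]),('side',R[4:])):
    r=least_squares(lambda p:np.ravel([np.subtract(proj(c,W(p,x)),q) for c,q,x in sel]),[.5,.15,.2])
    print(name,r.x,np.degrees(r.x[2]),r.fun.round(1))
    if name=='both':p=r.x
c,n=np.cos(p[2]),np.sin(p[2]);I=np.array([[c,n],[-n,c]])
loc=lambda X:(I@(X[:2]-p[:2])*1e3).round(1)
print('notch',loc(ray(s,*f1(512,358),.020)),loc(ray(t,*f2(155,245),.020)))
print('knob',loc(ray(t,*f2(130,285),.062)),'barend',loc(ray(t,*f2(490,412),.044)),loc(ray(s,*f1(478,8),.044)))
for n_,X in (('free',(-45,0,22)),('ringmid',(0,-93,22))): print(n_,W(p,X))
# bars in z-map: rack-frame points 24..35 mm high near the bars
for S,nm in((s,'sc'),(t,'si')):
    v,u=np.mgrid[0:420,0:560];z=S['z_map'];P=np.stack([(u-S['cx'])/S['fx']*z,(v-S['cy'])/S['fy']*z,z],-1)-S['t'];P=P@S['R']
    L=(P[...,:2]-p[:2])@I.T*1e3
    m=(abs(L[...,0]+45)<28)&(P[...,2]>.012)&(P[...,2]<.036)&(z>0)
    for y in(-50,50):
        k=m&(abs(L[...,1]-y)<16); print(nm,y,k.sum(),L[k].mean(0) if k.sum() else'')
    k=(P[...,2]>.003)&(P[...,2]<.012)&(z>0)&(P[...,1]<-.08)&(P[...,1]>-.30)&(abs(P[...,0]-.555)<.05)
    Q=P[k][:,:2]; print('skewer px',k.sum(),Q.mean(0) if k.sum() else'')
E
```

```text
both [0.48438101 0.12032572 0.17362093] 9.947746319672929 [-0.7 -0.5 -0.9 -1.1 -0.8  0.  -0.4 -0.7 -0.3 -0.  -0.7  0.5 -0.4 -0.7
 -1.   0.6]
scene [0.48636577 0.12176634 0.16589222] 9.504924142046724 [-0.1 -0.2  0.  -0.4 -0.3  0.4  0.4  0.1]
side [0.48359043 0.11930444 0.17526014] 10.041666385253542 [ 0.1 -0.2  0.   0.2  0.1 -0.9 -0.2  0.4]
notch [105.8  72.8] [100.8  84.1]
knob [ 77.7 141.2] barend [-80.1 142.4] [-70.7 144. ]
free [0.44005755 0.11255197 0.022     ]
ringmid [0.50044676 0.02872391 0.022     ]
sc -50 26 [-24.39134347 -54.02810558]
sc 50 89 [-41.86823693  45.93034709]
skewer px 556 [ 0.55988363 -0.20455522]
si -50 207 [-42.20618221 -47.20051491]
si 50 259 [-41.85534278  52.454041  ]
skewer px 193 [ 0.55921325 -0.20200757]
```

```bash
python3 -m crank '[[0.5,[-0.048,0.002,0],[0,0,0]],[0.5,[-0.048,0.002,0],[0,0,0]],[0.5,[-0.048,0.002,0],[0,0,0]],[0.5,[-0.048,0,0],[0,0,0]],[0.5,[0,0,0.03],[0,0,-6]],[0.5,[0,0,0.03],[0,0,-6]],[0.5,[0,0,0],[0,0,0]],[0.5,[0,0,0],[0,0,0]]]'
python3 - <<'E'
from h import *
s=snap('wrist','w1'); o=robot.get_obs(); print(o['tool_pos'],o['ee_rot'])
p=proj(s,[.556,-.192,.004]);print(p)
E
```

```text
time: 0.9
tool_pos: [0.5556, -0.1917, 0.1449]
ee_rot: [-3.14, -0.001, 1.778]
wrist_force: [1.1, 0.2, -0.1]
width: 0.0473
finger_force: 0.0
[ 0.55648635 -0.19193396  0.14658719] [3.14059855e+00 7.16331327e-04 1.77884165e+00]
(np.float64(283.64139605311726), np.float64(204.18242317276798))
```

View pics/w1.png

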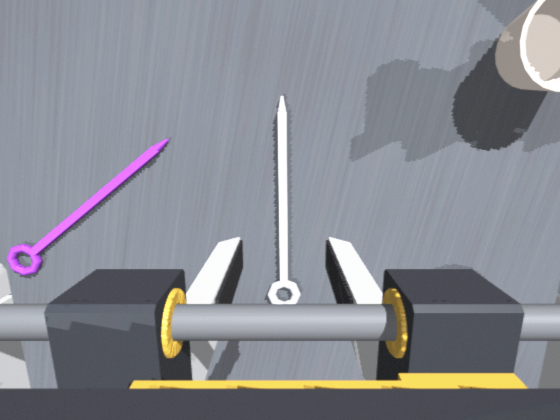

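The wrist view shows the skewer midway between the fingers, with its ring at (284,293) and its tip at (282.5,96).

```bash
python3 - <<'E'
from h import *
s=load('w1'); o=robot.get_obs()
a=ray(s,284.3,292.5,.004);b=ray(s,282.5,96,.004);d=b-a;L=np.hypot(*d[:2]);m=a+d/L*.093*L/.197
print(a,b,L,m,np.degrees(np.arctan2(-d[0],d[1])))
y=o['ee_rot'][2];e=m-o['tool_pos'];X=np.array([np.cos(y),np.sin(y)]);Y=np.array([np.sin(y),-np.cos(y)])
print('tool shift',e[:2]@X,e[:2]@Y,'yaw',np.degrees(y)-90)
E
```

```text
[ 0.57616761 -0.28411759  0.004     ] [ 0.53413415 -0.09355441  0.004     ] 0.1951438917257678 [ 0.5563244  -0.19415629  0.004     ] 12.438834947665425
tool shift -0.002140961960588589 -0.0006174735246984784 yaw 11.920118919054048
```

```bash
python3 -m crank '[[0.5,[-0.002,0,0.045],[0,0,-0.5]],[0.5,[0,0,0.045],[0,0,0]],[0.5,[0,0,0.035],[0,0,0]],[0.5,[0,0,0.018],[0,0,0]],[0.5,[0,0,0],[0,0,0]],[1,[0,0,0],[0,0,0]],[1,[0,0,0],[0,0,0]],[1,[0,0,0],[0,0,0]]]'
python3 -m crank '[[1,[0,0,0],[0,0,0]],[1,[0,0,0],[0,0,0]],[1,[0,0,0],[0,0,0]]]'
```

```text
time: 1.75
tool_pos: [0.5575, -0.1942, 0.0042]
ee_rot: [3.139, 0.002, 1.789]
wrist_force: [-0.7, -0.9, 0.2]
width: 0.0264
finger_force: 0.0
time: 2.05
tool_pos: [0.5562, -0.1941, 0.0029]
ee_rot: [-3.141, 0.0, 1.789]
wrist_force: [-1.9, -0.3, 2.3]
width: 0.0078
finger_force: 30.0
```

```bash
python3 -m crank '[[1,[0,0,-0.01],[0,0,0]],[1,[0,0,-0.03],[0,0,0]],[1,[0,0,-0.04],[0,0,0.8]],[1,[0,0,-0.03],[0,0,0.8]],[1,[0,0,-0.01],[0,0,0.9]],[1,[0.03,-0.006,0],[0,0,0]],[1,[0.04,-0.0075,0],[0,0,0]],[1,[0.04,-0.0075,0],[0,0,0]]]'
python3 -m crank '[[1,[0.04,-0.0075,0],[0,0,0]],[1,[0.04,-0.0075,0],[0,0,0]],[1,[0.04,-0.0075,0],[0,0,0]],[1,[0.04,-0.0075,0],[0,0,0]],[1,[0.03,-0.006,0],[0,0,0]],[1,[0.02,-0.0045,0],[0,0,0]],[1,[0,0,0],[0,0,0]],[1,[0,0,0],[0,0,0]]]'
python3 - <<'E'
from h import *
s=snap('wrist','w2'); o=robot.get_obs(); print(o['tool_pos'],o['ee_rot'],o['width'])
E
```

```text
time: 2.85
tool_pos: [0.5155, -0.0882, 0.1211]
ee_rot: [-3.14, -0.001, 1.744]
wrist_force: [0.8, 0.4, -1.0]
width: 0.0072
finger_force: 30.0
time: 3.65
tool_pos: [0.4399, 0.1104, 0.1217]
ee_rot: [-3.14, 0.001, 1.746]
wrist_force: [-0.1, -0.0, -1.5]
width: 0.0075
finger_force: 30.0
[0.44020955 0.10992858 0.12184951] [-3.14067705e+00  5.72716235e-04  1.74509161e+00] 0.0071382368900478116
```

View pics/w2.png

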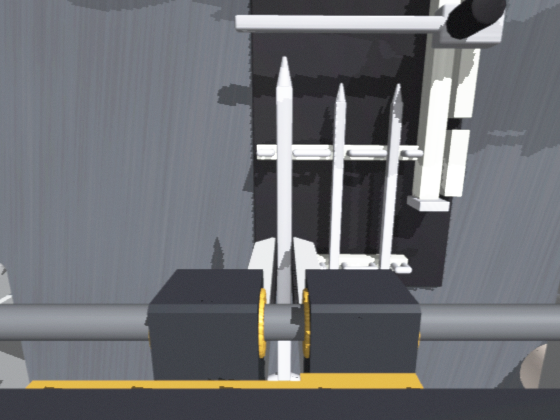

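The wrist view over the rack shows the held skewer's tip at (284,58) and the racked tips at (341,84) and (399,85). The notch gap is at about (455,124) and the knob at (478,15).

```bash
python3 - <<'E'
from h import *
s=load('w2'); o=robot.get_obs();p=o['tool_pos']
P=lambda u,v,z:ray(s,u,v,z)
ht=P(284,58,p[2]+.001)
print('held tip',ht,'rel TCP',ht-p)
hs=P(285,240,p[2]+.005);print('held shank',hs,'ang',np.degrees(np.arctan2(-(ht-hs)[0],(ht-hs)[1])))
tm=P(341,84,.022);tb=P(398.5,85,.022)
am=P(335.3,240,.026);ab=P(386.5,240,.026)
print(tm,tb,am,ab,np.linalg.norm(tm-tb))
for t,a in((tm,am),(tb,ab)):
    d=t-a;print('ang',np.degrees(np.arctan2(-d[0],d[1])))
th=np.radians(9.9);X=np.array([np.cos(th),np.sin(th)]);Y=np.array([-np.sin(th),np.cos(th)])
print('mid tip - .104Y',tm[:2]-.104*Y,'b',tb[:2]-.104*Y-.045*X)
print('slot origin from these',(tm[:2]-.104*Y+tb[:2]-.104*Y-.045*X)/2-.045*X)
o0=(tm[:2]-.104*Y+tb[:2]-.104*Y-.045*X)/2
for n,q in(('notch',P(455,124,.020)),('knobtop',P(484,8,.078)),('bar-left',P(263,152,.025)),('bar-right',P(415,152.5,.025))):print(n,q,(q[:2]-o0)@X,(q[:2]-o0)@Y)
E
python3 - <<'E'
import cv2
a=cv2.imread('pics/w2.png')[40:280,240:500];cv2.imwrite('pics/c3.png',cv2.resize(a,None,fx=2.4,fy=2.4,interpolation=cv2.INTER_CUBIC))
E
```

```text
held tip [0.42257234 0.21178233 0.12284951] rel TCP [-0.01763721  0.10185375  0.001     ]
held shank [0.43946154 0.12021645 0.12684951] ang 10.450667912722663
[0.46650824 0.22153957 0.022     ] [0.51134317 0.22877159 0.022     ] [0.48831967 0.0958164  0.026     ] [0.53189558 0.10359143 0.026     ] 0.045414459231517906
ang 9.842150630605104
ang 9.323789183618091
mid tip - .104Y [0.48438887 0.1190882 ] b [0.48489388 0.11858341]
slot origin from these [0.44031145 0.11109899]
notch [0.56486288 0.20814081 0.02      ] 0.09438108508256683 0.07418277818420396
knobtop [0.53434346 0.26938947 0.078     ] 0.07484654835923135 0.1397665878588806
bar-left [0.4146178  0.15876836 0.025     ] -0.06211530977139223 0.05137702579794658
bar-right [0.53685261 0.18014938 0.025     ] 0.061975360058406946 0.05142394539019528
```

View pics/c3.png

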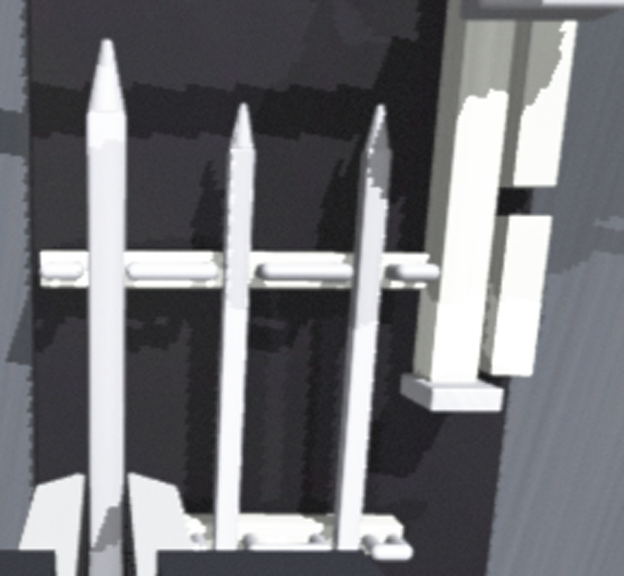

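c3 shows the held skewer over the left slot gap, which runs from u≈84 to 126 on the far bar, and nearly parallel to the others. I'll lower to just above the loops and check there.

```bash
python3 -m crank '[[1,[0.002,0,0.02],[0,0,0]],[1,[0,0,0.03],[0,0,0]],[1,[0,0,0.02],[0,0,0]],[1,[0,0,0.004],[0,0,0]],[1,[0,0,0],[0,0,0]],[1,[0,0,0],[0,0,0]]]'
python3 - <<'E'
from h import *
s=snap('wrist','w3'); o=robot.get_obs(); print(o['tool_pos'],o['ee_rot'],o['width'])
a=cv2.imread('pics/w3.png')[0:300,230:560];cv2.imwrite('pics/c4.png',cv2.resize(a,None,fx=2,fy=2,interpolation=cv2.INTER_CUBIC))
E
```

```text
time: 4.3
tool_pos: [0.4411, 0.1121, 0.0497]
ee_rot: [3.139, 0.0, 1.744]
wrist_force: [-0.2, 1.3, -1.0]
width: 0.0073
finger_force: 30.0
[0.44132846 0.11224551 0.04997696] [3.13869188e+00 1.91585773e-04 1.74458413e+00] 0.0071471949531643686
```

View pics/c4.png

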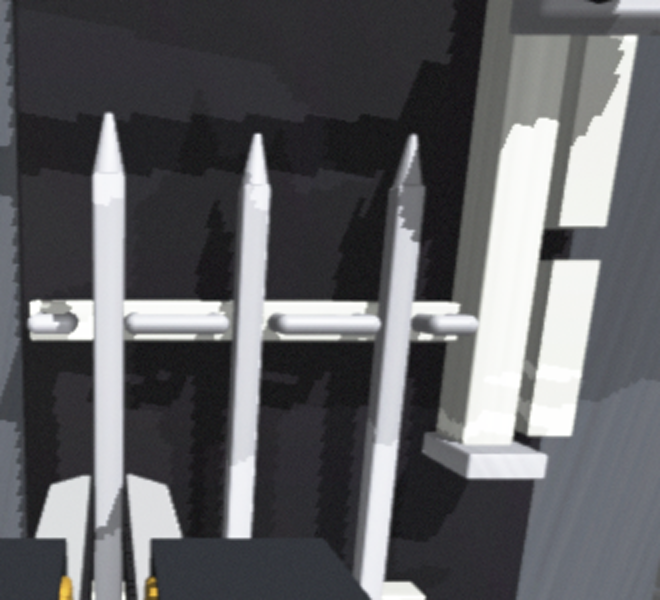

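c4 shows tips at (108,113) for the held skewer, and (257,134) and (413,136) for the others. The slot gap on the far bar spans u 76–128 at v 323.

```bash
python3 - <<'E'
from h import *
s=load('w3'); o=robot.get_obs();p=o['tool_pos']
P=lambda u,v,z:ray(s,230+u/2,v/2,z)
th=np.radians(9.9);X=np.array([np.cos(th),np.sin(th)]);Y=np.array([-np.sin(th),np.cos(th)])
ht=P(108.5,113,p[2]+.001);hs=P(108.5,470,p[2]+.005);hb=P(108.5,323,p[2]+.005)
tm=P(257.5,134,.022);tb=P(413.5,136,.022);ma=P(239,500,.026);ba=P(372,540,.026)
f=lambda a:(((a-tm)[:2]@X*1e3).round(2),((a-tm)[:2]@Y*1e3).round(2))
ang=lambda t,a:np.degrees(np.arctan2(-(t-a)[0],(t-a)[1])).round(2)
print('held tip',f(ht),'shank at bar',f(hb),ang(ht,hs),'b',f(tb),ang(tm,ma),ang(tb,ba))
for z in(.024,.028,.030):print('slot',(f(P(76,323,z)),f(P(128,323,z))),'other gaps',f(P(227,323,z)),f(P(271,323,z)), f(P(380,323,z)),f(P(414,323,z)))
o0=tm[:2]-.104*Y
for z in(.02,):
  for q in((568,227),(568,262),(545,229),(545,260)): print('notch',f(P(*q,z)))
print(tm,p)
E
```

```text
held tip (np.float64(-43.26), np.float64(-0.6)) shank at bar (np.float64(-43.17), np.float64(-51.75)) 10.0 b (np.float64(45.28), np.float64(-0.44)) 9.39 8.89
slot ((np.float64(-52.96), np.float64(-54.18)), (np.float64(-37.1), np.float64(-54.16))) other gaps (np.float64(-6.89), np.float64(-54.11)) (np.float64(6.55), np.float64(-54.09)) (np.float64(39.85), np.float64(-54.04)) (np.float64(50.25), np.float64(-54.03))
slot ((np.float64(-52.78), np.float64(-53.87)), (np.float64(-37.23), np.float64(-53.85))) other gaps (np.float64(-7.61), np.float64(-53.8)) (np.float64(5.56), np.float64(-53.78)) (np.float64(38.22), np.float64(-53.74)) (np.float64(48.41), np.float64(-53.72))
slot ((np.float64(-52.69), np.float64(-53.71)), (np.float64(-37.3), np.float64(-53.69))) other gaps (np.float64(-7.97), np.float64(-53.65)) (np.float64(5.07), np.float64(-53.63)) (np.float64(37.4), np.float64(-53.58)) (np.float64(47.49), np.float64(-53.57))
notch (np.float64(95.54), np.float64(-25.56))
notch (np.float64(97.17), np.float64(-35.81))
notch (np.float64(88.67), np.float64(-26.15))
notch (np.float64(90.05), np.float64(-35.23))
[0.46654827 0.22221488 0.022     ] [0.44132846 0.11224551 0.04997696]
```

```bash
python3 -m crank '[[1,[0.0005,-0.0015,0],[0,0,0.4]],[1,[0,0,0],[0,0,0]],[1,[0,0,0.01],[0,0,0]],[1,[0,0,0.008],[0,0,0]],[1,[0,0,0.005],[0,0,0]],[1,[0,0,0.003],[0,0,0]],[1,[0,0,0],[0,0,0]],[1,[0,0,0],[0,0,0]]]'
python3 -m crank '[[1,[0,0,0.001],[0,0,0]],[1,[0,0,0],[0,0,0]],[1,[0,0,0],[0,0,0]]]'
python3 -m crank '[[1,[0,0,0.001],[0,0,0]],[1,[0,0,0],[0,0,0]],[1,[0,0,0],[0,0,0]]]'
```

```text
time: 5.15
tool_pos: [0.4385, 0.1127, 0.0225]
ee_rot: [3.142, 0.0, 1.738]
wrist_force: [0.3, 0.3, -1.2]
width: 0.0077
finger_force: 30.0
time: 5.45
tool_pos: [0.4385, 0.1127, 0.0217]
ee_rot: [3.141, 0.0, 1.738]
wrist_force: [-0.2, -0.6, -1.0]
width: 0.0075
finger_force: 30.0
time: 5.75
tool_pos: [0.4386, 0.1128, 0.0208]
ee_rot: [3.141, -0.0, 1.738]
wrist_force: [0.6, -0.3, 0.7]
width: 0.0075
finger_force: 30.0
```

```bash
python3 -m crank '[[1,[0,0,0.0005],[0,0,0]],[1,[0,0,0],[0,0,0]],[1,[0,0,0],[0,0,0]]]'
```

```text
time: 6.05
tool_pos: [0.4387, 0.1127, 0.0208]
ee_rot: [3.141, 0.0, 1.738]
wrist_force: [-1.6, -0.5, 5.8]
width: 0.0075
finger_force: 30.0
```

It's in firm contact with the slot floor at about 6 N. I'll open a little, then rise.

```bash
python3 -m crank '[[0.88,[0,0,-0.0005],[0,0,0]],[0.75,[0,0,0],[0,0,0]],[0.75,[0,0,0],[0,0,0]],[0.75,[0,0,-0.01],[0,0,0]],[0.75,[0,0,-0.03],[0,0,0]],[0.75,[0,0,-0.045],[0,0,0]],[0.75,[0,0,-0.035],[0,0,0]],[0.75,[0,0,0],[0,0,0]]]'
python3 - <<'E'
from h import *
s=snap('wrist','w4'); o=robot.get_obs(); print(o['tool_pos'],o['ee_rot'],o['width'])
a=snap('side','si4')['color'];w=s['color']
c=np.hstack([cv2.resize(a[255:405,170:330],(400,375)),cv2.resize(w,(400,300))[:, :] if 0 else cv2.resize(np.ascontiguousarray(w[0:300,240:560]),(400,375))])
cv2.imwrite('pics/c5.png',cv2.cvtColor(c,cv2.COLOR_RGB2BGR))
E
```

```text
time: 6.85
tool_pos: [0.4422, 0.1132, 0.1474]
ee_rot: [3.129, 0.001, 1.738]
wrist_force: [-0.0, 1.5, 0.2]
width: 0.0235
finger_force: 0.0
[0.44054058 0.11299085 0.14424313] [3.13396566e+00 3.31436803e-04 1.73839365e+00] 0.023707922588078693
```

View pics/c5.png

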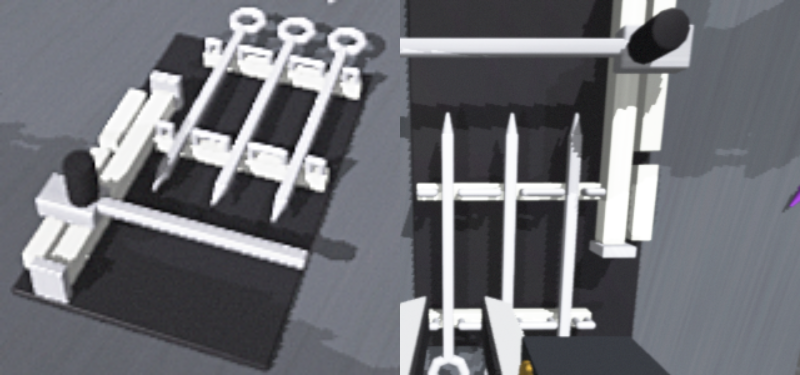

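c5 shows the skewer lying in the left slot, its ring and tip in line with the other two. Knob: top at about (457,19) and base at about (436,40) in full-image pixels. Notch gap: about (434,126).

```bash
python3 - <<'E'
from h import *
s=load('w4');g=s['color'].astype(int).sum(2)
P=lambda u,v,z:ray(s,u,v,z)
th=np.radians(9.7);X=np.array([np.cos(th),np.sin(th)]);Y=np.array([-np.sin(th),np.cos(th)])
q=lambda u,v:(240+(u-400)/1.25-.0,v/1.25)
tp=P(*q(447,114),.022)[:2];tm=P(*q(512,114),.022)[:2]
f=lambda a:(((a[:2]-tp)@X*1e3-45).round(1),((a[:2]-tp)@Y*1e3+104).round(1))
print('mid tip',f(np.array(tm)),'knobtop',f(P(*q(673,24),.078)),'knob base',f(P(*q(644,46),.046)))
print('notch',f(P(*q(642,150),.02)),f(P(*q(642,165),.02)))
c=cv2.cvtColor(s['color'],cv2.COLOR_RGB2BGR)[0:150,400:500]
cv2.imwrite('pics/c6.png',cv2.resize(c,None,fx=4,fy=4,interpolation=cv2.INTER_CUBIC))
E
```

```text
mid tip (np.float64(0.1), np.float64(104.0)) knobtop (np.float64(78.3), np.float64(143.7)) knob base (np.float64(77.4), np.float64(141.1))
notch (np.float64(94.2), np.float64(80.0)) (np.float64(95.3), np.float64(69.6))
```

View pics/c6.png

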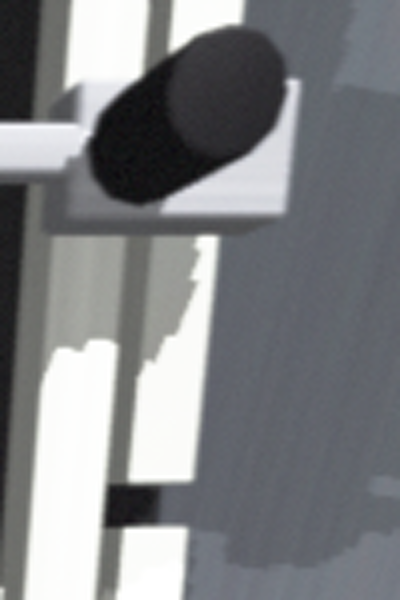

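The crop puts the knob top at (457,23), so rack y≈141, x≈78, and the notch at rack y≈75.

```bash
python3 -m crank '[[0.4,[0.02,0.017,0],[0,0,0]],[0.4,[0.036,0.032,0],[0,0,0]],[0.4,[0.036,0.032,0],[0,0,0]],[0.4,[0.036,0.032,0],[0,0,0]],[0.4,[0.013,0.010,0],[0,0,0]],[0.4,[0,0,0],[0,0,0]],[0.4,[0,0,0],[0,0,0]]]'
python3 - <<'E'
from h import *
a=snap('side','si5'); o=robot.get_obs(); print(o['tool_pos'],o['ee_rot'],o['width'])
c=cv2.cvtColor(a['color'],cv2.COLOR_RGB2BGR)[200:420,130:330]
cv2.imwrite('pics/c7.png',cv2.resize(c,None,fx=2.7,fy=2.7,interpolation=cv2.INTER_CUBIC))
E
```

```text
time: 7.65
tool_pos: [0.5349, 0.2716, 0.1383]
ee_rot: [-3.137, 0.001, 1.739]
wrist_force: [0.1, 0.7, 1.1]
width: 0.0564
finger_force: 0.0
[0.5350828  0.27117348 0.13903156] [-3.13859568e+00  1.14006190e-03  1.73795449e+00] 0.05645364442535785
```

View pics/c7.png

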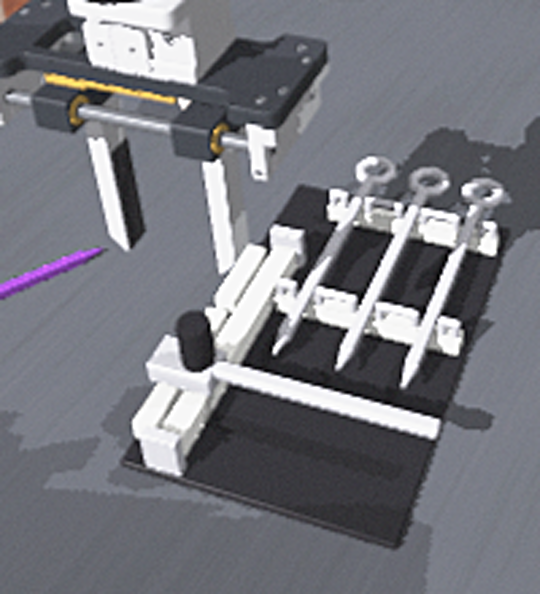

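c7 shows the gripper above the knob. That is 11 pictures viewed, one over the limit of 10, so I'll look at no more and go by force and numbers. Next I'll descend and grip.

```bash
python3 -m crank '[[0.4,[0,0,0.03],[0,0,0]],[0.4,[0,0,0.03],[0,0,0]],[0.4,[0,0,0.02],[0,0,0]],[0.4,[0,0,0.007],[0,0,0]],[0.4,[0,0,0],[0,0,0]]]'
python3 -m crank '[[0.7,[0,0,0],[0,0,0]],[1,[0,0,0],[0,0,0]],[1,[0,0,0],[0,0,0]],[1,[0,0,0],[0,0,0]]]'
```

```text
time: 8.2
tool_pos: [0.535, 0.2709, 0.0525]
ee_rot: [-3.139, 0.001, 1.737]
wrist_force: [-0.8, 0.5, -0.3]
width: 0.0564
finger_force: 0.0
time: 8.6
tool_pos: [0.5367, 0.2725, 0.0545]
ee_rot: [3.14, -0.0, 1.738]
wrist_force: [0.4, -0.1, 0.3]
width: 0.0281
finger_force: 0.0
```

```bash
python3 -m crank '[[1,[0,0,0],[0,0,0]],[1,[0,0,0],[0,0,0]],[1,[0,0,0],[0,0,0]]]'
```

```text
time: 8.9
tool_pos: [0.5362, 0.2724, 0.0541]
ee_rot: [3.141, -0.0, 1.739]
wrist_force: [-2.2, -0.8, 3.1]
width: 0.0212
finger_force: 30.0
```

```bash
python3 -m crank '[[1,[-0.004,0,0],[0,0,0]],[1,[-0.008,0,0],[0,0,0]],[1,[-0.01,0,0],[0,0,0]],[1,[-0.01,0,0],[0,0,0]],[1,[-0.01,0,0],[0,0,0]],[1,[-0.008,0,0],[0,0,0]],[1,[-0.004,0,0],[0,0,0]],[1,[0,0,0],[0,0,0]]]'
python3 -m crank '[[1,[-0.002,0,0],[0,0,0]],[1,[-0.002,0,0],[0,0,0]]]'
python3 -m crank '[[1,[-0.002,0,0],[0,0,0]],[1,[0,0,0],[0,0,0]]]'
```

```text
time: 9.7
tool_pos: [0.5457, 0.2169, 0.0541]
ee_rot: [3.141, 0.002, 1.737]
wrist_force: [-2.1, 0.3, 5.9]
width: 0.0214
finger_force: 30.0
time: 9.9
tool_pos: [0.5462, 0.2139, 0.0541]
ee_rot: [3.141, 0.0, 1.738]
wrist_force: [-2.5, 1.3, 5.0]
width: 0.021
finger_force: 30.0
time: 10.1
tool_pos: [0.5468, 0.2107, 0.0541]
ee_rot: [3.141, 0.003, 1.737]
wrist_force: [-1.6, -1.3, 5.4]
width: 0.0209
finger_force: 30.0
```

```bash
for i in 1; do python3 -m crank '[[1,[-0.001,0,0],[0,0,0]],[1,[0,0,0],[0,0,0]]]'; done
python3 -m crank '[[1,[-0.001,0,0],[0,0,0]],[1,[0,0,0],[0,0,0]]]'
python3 -m crank '[[1,[-0.001,0,0],[0,0,0]],[1,[0,0,0],[0,0,0]]]'
python3 -m crank '[[1,[-0.001,0,0],[0,0,0]],[1,[0,0,0],[0,0,0]]]'
```

```text
time: 10.3
tool_pos: [0.5471, 0.2087, 0.0541]
ee_rot: [3.141, 0.005, 1.737]
wrist_force: [-2.7, -5.5, 6.0]
width: 0.0216
finger_force: 30.0
time: 10.5
tool_pos: [0.5474, 0.2069, 0.054]
ee_rot: [3.141, 0.006, 1.737]
wrist_force: [-2.1, -5.5, 6.2]
width: 0.0213
finger_force: 30.0
time: 10.7
tool_pos: [0.5474, 0.2068, 0.0541]
ee_rot: [3.141, 0.005, 1.737]
wrist_force: [-1.9, -3.0, 6.7]
width: 0.0215
finger_force: 30.0
time: 10.9
tool_pos: [0.5475, 0.2066, 0.0541]
ee_rot: [3.141, 0.003, 1.737]
wrist_force: [-1.7, -1.6, 4.8]
width: 0.0213
finger_force: 30.0
```

```bash
python3 -m crank '[[1,[-0.001,0,0],[0,0,0]],[1,[0,0,0],[0,0,0]]]'
python3 -m crank '[[1,[-0.001,0,0],[0,0,0]],[1,[0,0,0],[0,0,0]]]'
```

```text
time: 11.1
tool_pos: [0.5475, 0.2065, 0.0541]
ee_rot: [3.141, 0.001, 1.737]
wrist_force: [-1.9, 0.5, 5.1]
width: 0.0216
finger_force: 30.0
time: 11.3
tool_pos: [0.5475, 0.2063, 0.0541]
ee_rot: [3.141, -0.0, 1.738]
wrist_force: [-1.8, 2.9, 5.2]
width: 0.0215
finger_force: 30.0
```

The ball has dropped in. The pull peaked at −5.5 N, then the tool stayed at y≈0.2065 while the command advanced and the force crossed zero. This is 66 mm of travel, matching the vision estimate. I'll back off 1 mm to relax the push and check.

```bash
python3 -m crank '[[1,[0.001,0,0],[0,0,0]],[1,[0,0,0],[0,0,0]],[1,[0,0,0],[0,0,0]],[1,[0,0,0],[0,0,0]]]'
python3 - <<'E'
from h import *
o=robot.get_obs();print(o['tool_pos'],o['wrist_force'],o['finger_force'],o['width'])
a=load('sc0')['color'].astype(int);b=snap('scene','sc9')['color'].astype(int)
d=(abs(a-b).sum(2)>120).astype(np.uint8)
n,l,st,_=cv2.connectedComponentsWithStats(d)
print([list(x) for x in st[1:] if x[4]>25])
# skewers seen from side: shaft heights in the free slot / others, rings in rack frame
S=snap('side','si9');z=S['z_map'];v,u=np.mgrid[0:420,0:560]
P=(np.stack([(u-S['cx'])/S['fx']*z,(v-S['cy'])/S['fy']*z,z],-1)-S['t'])@S['R']
th=np.radians(9.8);I=np.array([[np.cos(th),np.sin(th)],[-np.sin(th),np.cos(th)]])
L=(P[...,:2]-[.4845,.1197])@I.T*1e3
for x in(-45,0,45):
    for y in(-93,-25,25,90):
        m=(abs(L[...,0]-x)<12)&(abs(L[...,1]-y)<12)&(P[...,2]>.019)&(P[...,2]<.031)&(z>0)
        print(x,y,m.sum(),L[m].mean(0).round(1) if m.sum() else'',P[m][:,2].mean().round(4) if m.sum() else'')
E
```

```text
time: 11.7
tool_pos: [0.5475, 0.2064, 0.0541]
ee_rot: [3.141, 0.002, 1.738]
wrist_force: [-1.7, -0.2, 5.9]
width: 0.0218
finger_force: 30.0
[0.54748225 0.20636288 0.05406135] [-1.68444477 -0.22016233  5.92096291] 30.001300871372223 0.0217971523583428
[[np.int32(102), np.int32(0), np.int32(29), np.int32(24), np.int32(457)], [np.int32(294), np.int32(0), np.int32(12), np.int32(26), np.int32(160)], [np.int32(354), np.int32(0), np.int32(30), np.int32(13), np.int32(175)], [np.int32(394), np.int32(0), np.int32(10), np.int32(5), np.int32(28)], [np.int32(307), np.int32(3), np.int32(48), np.int32(29), np.int32(915)], [np.int32(374), np.int32(4), np.int32(83), np.int32(100), np.int32(2281)], [np.int32(273), np.int32(14), np.int32(22), np.int32(23), np.int32(196)], [np.int32(357), np.int32(14), np.int32(64), np.int32(120), np.int32(2244)], [np.int32(367), np.int32(14), np.int32(30), np.int32(40), np.int32(211)], [np.int32(238), np.int32(20), np.int32(29), np.int32(27), np.int32(210)], [np.int32(50), np.int32(36), np.int32(16), np.int32(10), np.int32(111)], [np.int32(72), np.int32(37), np.int32(1
[... 1756 characters left out ...]
2), np.int32(7), np.int32(6), np.int32(26)], [np.int32(360), np.int32(186), np.int32(39), np.int32(22), np.int32(335)], [np.int32(399), np.int32(188), np.int32(24), np.int32(12), np.int32(121)], [np.int32(191), np.int32(214), np.int32(80), np.int32(33), np.int32(364)], [np.int32(196), np.int32(223), np.int32(22), np.int32(4), np.int32(40)]]
-45 -93 57 [-44.8 -95.2] 0.0253
-45 -25 41 [-44.8 -25.3] 0.0258
-45 25 47 [-44.5  25.3] 0.0258
-45 90 55 [-44.4  89. ] 0.0251
0 -93 55 [  0.6 -94.3] 0.0257
0 -25 44 [  0.2 -24.5] 0.0258
0 25 52 [ 0.3 24.7] 0.0258
0 90 53 [ 0.1 89. ] 0.0255
45 -93 59 [ 44.7 -94.4] 0.0257
45 -25 41 [ 44.9 -24.3] 0.0258
45 25 48 [44.8 25. ] 0.0258
45 90 50 [45.1 89.5] 0.0254
```

```bash
python3 -c "
from bench import robot
print(robot.close_job())"
```

```text
the job is handed in; nothing more can be done
None
```

The skewer lies flat in the free slot, in line with the others and let go, and the bar sits in the notch with the knob still gripped; I handed the job in at about 12 s, but I viewed 11 pictures against your limit of 10.

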